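# Catch the rolling sample carriage at the reading head

### The arm

A 7-joint arm with a two-finger parallel gripper is mounted at the origin on the work surface. World frame = base frame: x ahead of the robot, y to its left, z up, the work surface at z = 0. Lengths are in m, angles in rad, forces in N, time in s.
With the tool pointing down it reaches from about 0.4 to 0.925 m from the base axis. Payload 5.6 kg.
Tool frame: the origin (TCP) lies midway between the tips of the shut fingers; the grasp point (between the pads) lies 19 mm behind it; z points along the fingers, y is the line along which they close (so a half turn about z gives the same grasp; the last joint's range is limited). The gripper opens to 85 mm and grips with 20 to 120 N. Pads are 22 mm wide; open, the fingers measure 114 mm over their backs; the gripper's body (76 mm by 85 mm) begins 54 mm behind the grasp point. The pads swing forward as they close: fully open they stand 13 mm farther back than shut.
Start: joints at [1.074, 0.468, -0.012, 1.603, 0.006, 1.071, -0.056], TCP at [0.285, -0.584, 0.231] pointing down, gripper open.
Joint ranges: [-2.53, 2.53], [-0.31, 2.02], [-1.57, 1.55], [0.28, 2.44], [-1.29, 4.43], [0.15, 1.84], [-2.92, 2.92]. Speed limits (rad/s): [2.57, 2.57, 3.14, 3.14, 3.14, 3.14, 3.14].

### API

Orientations are given as a rotation vector (axis times angle).
In Python, from bench import readout, vision, job gives the robot as it stands.
- The arm moves only by the tool move_arm, never from a script. Its argument "deltas" is a list that holds one entry, the list of rows, each a list of 5 numbers: the shift along the tool's x, y, z in units of 25 mm (1.0 is 25 mm), then the turn about the tool's z in units of 6 degrees (1.0 is 6 degrees), then the opening, from -1 (shut) to 1 (fully open). A call has 1 to 5 rows; each row is the pose to reach, as a shift and turn from the pose commanded when the call began, along the tool's axes at that moment; what a row does not reach only later rows make up. A row lasts 1/12 s, in which the tool goes at most 41.7 mm and 7.16 degrees, less where a joint would pass 70% of its speed; a pose out of reach is approached as far as the arm can. A call with a gripper value outside its range is refused whole. The fingers move at their own pace and stop on an object; the grip force is fixed at half the most. Time passes only in rows, so rows that repeat a pose let the fingers close. It gives the time, the measured TCP pose, the force, the opening and the grip force at its end, in the units of the state.
- readout.get_state(): the state, without advancing time (a new reading comes with each control period).
- vision.camera(name): name is "side" or "top" or "wrist"; returns (picture, depth): 480x640x3 uint8, blue, green, red; 480x640 float32, m along the optical axis (not along the pixel's ray), 0 where there is no reading.
- vision.camera_info(name): a dict with "K" (3x3 intrinsics, pixels), "k1" (the pictures are not rectified: a ray, as slopes to the right and down, at radius r is drawn at 1 + k1 r^2 times it, then the intrinsics apply), "T" (4x4, takes a point from camera to world coordinates); the wrist camera has in their place "hand_eye" (4x4, takes a point from camera to tool coordinates, whose origin is the TCP and whose axes are the flange's). Camera axes: x right, y down, z forward; pixel columns grow to the right and rows downward; lengths in m; the calibration is good to about 2 mm. A picture is of the moment at which its call begins: read the wrist's pose just before it. camera_info takes no time and is no camera call.
- job.job_done(): hands the job in; it is judged then, once.
The state is a dict: "t": time; "qpos": joint angles; "qvel": joint speeds; "effort": joint torques, N m; "tcp_pos": TCP position; "orientation": TCP orientation; "force": force on the tool from outside, world axes, zero at the start; "torque": the same for the moment, N m; "gripper_width": finger opening in m; "gripper_force": force on a finger pad.
Only numpy, scipy, OpenCV 4.12 (cv2) and the standard library are available. Lean on these libraries where they do the work, as an engineer would, in place of code of your own. Each camera call takes 0.05 s, during which the arm holds its last target. There are 200 camera calls.

### The job

Press the white knob beside the inclined rail fully down, so that the little carriage with the amber sample jar is released and rolls down by itself. Catch it gently at its sprung front plate while it rolls, never pushing the plate in by more than 10 mm, and slow it to a stop with the jar centred in front of the reading head, before it reaches the end buffer. Keep holding it there by the plate, still, for at least 3 seconds and finish while you are holding it; leave the other glassware and tins where they stand.

Things in the scene. Friction and masses are not known exactly. Their poses are not given: they have to be found in the camera images.
- rail: Inclined track of two steel rods, 700 mm long, 76 mm wide, fixed to the bench. Origin on the bench under the track's middle. z is up, y runs level along the track towards its high end, x across it, away from the robot: the carriage rolls towards -y. Slope 0.07 rad; the running surface (top of the rods) is 65 mm above the bench at y = 0
- hood_end (a point): Middle of the top edge of the clear hood's open down-hill end, 184 mm above the bench. The hood, 124 mm wide, covers the upper track from here (y = +80 mm in the rail's frame) to y = +345 mm: the carriage can be reached only once it has rolled out
- end_buffer (a point): Middle of the up-hill face of the grey end buffer (70 mm wide, 60 mm high) at the low end of the track, 296 mm down-hill of the rail's origin, 53 mm above the running surface
- carriage: Wheeled carriage, 130 x 75 mm, with clamped jar; 1.0 kg in all, nominal (0.9 to 1.25 times that in truth). Origin mid-width on the running surface; -y points down-hill along the track. Starts at y = +265 mm in the rail's frame, travels 480 mm to the end buffer, cannot leave the track. Rolling resistance 0.13 N plus 2.0 N per m/s: nears 0.24 to 0.36 m/s, time constant 0.45 to 0.63 s
- front_plate (a point): Centre of the down-hill face of the upright sprung front plate, the place to catch the carriage: 60 mm wide across the track, 8 mm thick, from 28 to 78 mm above the running surface; with the spring relaxed this point is 75 mm down-hill of the carriage's origin, 53 mm above the running surface
- plate (a joint): How far the sprung front plate is pushed in (up-hill, towards the jar): 0 = spring relaxed, 0.016 m = bottomed. Spring 250 N/m, damping 2 N per m/s. Just holding the carriage back pushes it in by 2 to 4 mm
- jar_axis (a point): Point on the upright axis of the amber jar with black cap clamped on the carriage (jar 56 mm in diameter, top 57 mm above the deck, 85 mm above the running surface); 15 mm up-hill of the carriage's origin, so 90 mm behind the relaxed front plate's face
- reading_head: White sensor head on a dark post, fixed beside the track on the far side from the robot, 60 mm wide, 130 mm high, its black lens looking across the track. Origin on the bench under its middle, 100 mm in rail x from the track's centre line; axes parallel to the rail's. The jar is centred when its axis has the same y as this origin in this frame. Its place along the track differs from run to run
- stop (a joint): Hold-back stop of the carriage, 0 = up, carriage held; 0.020 m = pressed fully down. It takes about 3 to 4 N, stays down where it is left; the carriage is released after about 0.011 m
- stop_knob (a point): Centre of the top of the round white press knob of the stop, 38 mm in diameter, on a steel rod beside the track on the robot's side (130 mm from the centre line, 30 mm up-hill of the rail's origin); the top stands 130 mm above the bench when up and moves straight down
- reagent_bottle: Bystander: amber reagent bottle, 60 mm in diameter, 130 mm high, origin under its base
- beaker: Bystander: glass beaker, 66 mm in diameter, 85 mm high, origin under its base
- sample_tin: Bystander: plain metal tin, 68 mm in diameter, 90 mm high, origin under its base
Not all that is in view belongs to the job. Leave any blue look-alike of the reading_head alone.

How it is judged:
By the outcome, as a careful person would: the job done as asked, in the order asked, and still so for the second after the job is handed in, while the arm keeps its last pose, push and grip.
It also fails if it takes over 32 s, if anything falls off the work surface, if the arm or the gripper's body presses on something with over 40 N, if the wrist force passes 120 N, or if a joint passes its speed limit or range.

## Working session

There is one attempt and no reset: what is moved stays moved. The work goes in short steps, Python scripts to look and compute and a tool call to move; the robot and the scene stay as the last step left them, time stands still between calls to the robot, and variables do not carry over. Pictures are saved under pics/ and viewed, at most 10 in all, crops included, and the job is handed in when it is done.

Besides the shell and the picture viewer there is one more tool, called after "Call:" as name(argument=value, ...) on one line, values as JSON. move_arm: Moves the arm, as the interface text tells. Its arguments: {"type":"object","properties":{"deltas":{"type":"array"}},"required":["deltas"]}

```bash
mkdir -p pics; ls
python3 - <<'E'
from bench import readout, vision
import cv2,numpy as np
print(readout.get_state())
for n in ("side","top"):
    p,d=vision.camera(n); cv2.imwrite(f"pics/{n}0.png",p); np.save(f"pics/{n}0.npy",d); print(n,vision.camera_info(n))
E
```

```text
pics
{'t': 0.0, 'qpos': array([ 1.07401824,  0.46837944, -0.011574  ,  1.60357842,  0.00602727,
        1.07137354, -0.05632372]), 'qvel': array([-3.09404726e-04, -1.28728418e-03, -4.90445261e-04, -6.91068504e-04,
        8.54949000e-05,  1.92150155e-03, -2.19266846e-04]), 'effort': array([-3.43585234e-04, -5.32391810e+01,  2.11221323e-02, -2.51306123e+01,
        1.14136742e-02,  7.78768299e-03, -2.27126247e-05]), 'tcp_pos': array([ 0.28462449, -0.58378783,  0.23035555]), 'orientation': array([-3.05953411e+00, -7.06174934e-01,  8.39942880e-04]), 'force': array([-0.58551853,  0.612098  ,  1.00565458]), 'torque': array([-0.0086457 , -0.04302044, -0.0399828 ]), 'gripper_force': 0.0, 'gripper_width': 0.08561464512514395}
side {'K': array([[472.10467327,   0.        , 331.31201161],
       [  0.        , 472.10467327, 237.19491085],
       [  0.        ,   0.        ,   1.        ]]), 'k1': -0.11236232458165321, 'T': array([[-0.98442817, -0.13111496,  0.1170899 ,  0.40707648],
       [-0.17560158,  0.70287106, -0.68930136,  0.77627462],
       [ 0.00807861, -0.69912884, -0.71495006,  0.93287365],
       [ 0.        ,  0.        ,  0.        ,  1.        ]])}
top {'K': array([[467.52388692,   0.        , 314.29180988],
       [  0.        , 467.52388692, 234.1477925 ],
       [  0.        ,   0.        ,   1.        ]]), 'k1': -0.04299893739001458, 'T': array([[-0.00802069, -0.99710076,  0.07566862,  0.46664935],
       [-0.99985568,  0.0068635 , -0.01554051,  0.01458308],
       [ 0.01497611, -0.07578234, -0.99701191,  1.27326651],
       [ 0.        ,  0.        ,  0.        ,  1.        ]])}
```

View pics/top0.png

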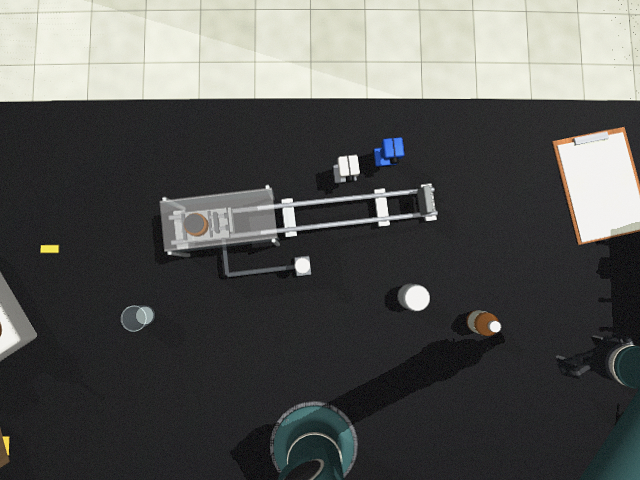

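View pics/side0.png

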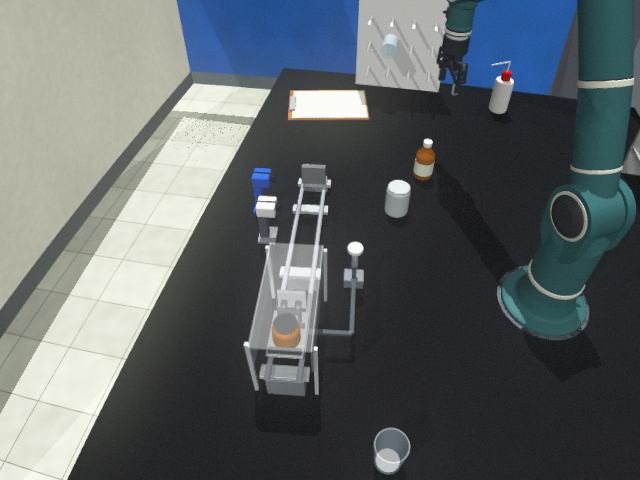

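The top view shows the rail from the hood (165–275, 190–250) to the grey buffer (428, 203), with the knob at (302, 266) and the white head at (347, 168). The blue look-alike is at (392, 150). The side view agrees: knob (355, 249), white head (266, 207), buffer (314, 175).

Run:
```python
import cv2
t=cv2.imread("pics/top0.png")[130:290,260:450]; s=cv2.imread("pics/side0.png")[155:300,230:380]
cv2.imwrite("pics/tc.png",cv2.resize(t,None,fx=4,fy=3.7,interpolation=cv2.INTER_CUBIC) if 0 else cv2.resize(t,(760,640))[:600])
cv2.imwrite("pics/sc.png",cv2.resize(s,(600,580),interpolation=cv2.INTER_CUBIC))
```

```text
(no output)
```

View pics/tc.png

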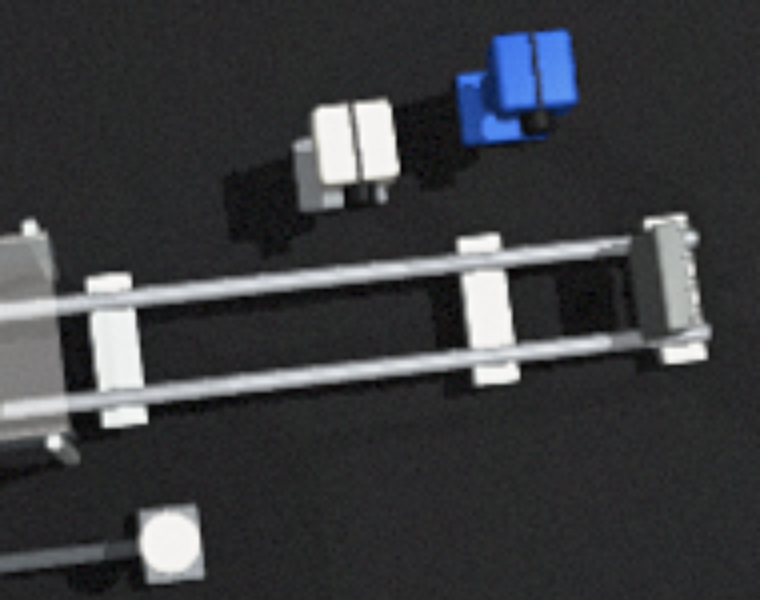

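View pics/sc.png

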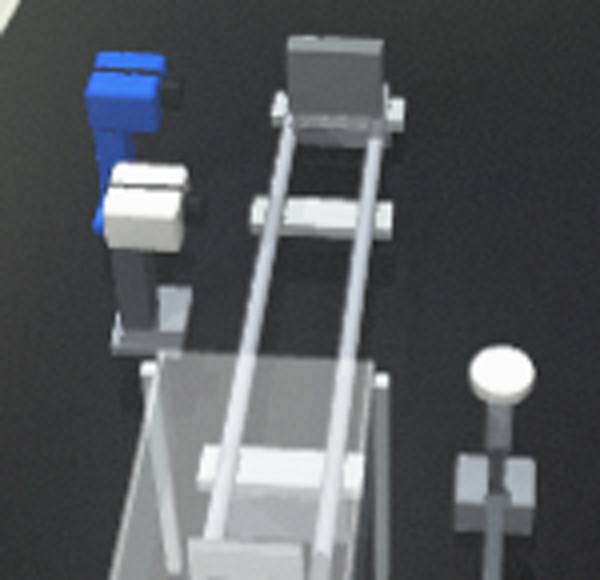

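Enlarged ×4, the crops give these positions (crop pixels, top / side): knob (170, 542) / (501, 374), buffer top edge middle (661, 280) / (336, 42), hood end middle (57, 336) / (266, 356). The rods and the white head's groove are also clear. Next I fit the rail frame to these points.

```bash
cat > h.py <<'E'
import numpy as np
from bench import vision
from scipy.optimize import least_squares
CI={n:vision.camera_info(n) for n in("side","top")}
def proj(n,P):
    c=CI[n];T=c["T"];q=(np.asarray(P)-T[:3,3])@T[:3,:3];s=q[:2]/q[2];s=s*(1+c["k1"]*(s@s))
    return c["K"][:2,:2]@s+c["K"][:2,2]
TC=lambda u,v:np.array([260+u/4,130+v/4]); SC=lambda u,v:np.array([230+u/4,155+v/4])
def tri(a,b):
    r=least_squares(lambda P:np.r_[proj("top",P)-a,proj("side",P)-b],[.5,0,.1]);return r.x,np.abs(r.fun).max()
def rail2w(p,P):
    c,s=np.cos(p[2]),np.sin(p[2]);return np.array([p[0]+c*P[0]-s*P[1],p[1]+s*P[0]+c*P[1],P[2]])
E
python3 - <<'E'
from h import *
import cv2
obs={"knob":(TC(170,542),SC(501,374)),"buf":(TC(661,280),SC(336,42)),"hood":(TC(57,336),SC(266,356)),
"headtop":(TC(352,102),SC(150,165)), "lens":(TC(363,192),SC(193,207)),"headfronttop":(TC(358,182),SC(188,190))}
for k,(a,b) in obs.items(): print(k,*[np.round(v,4) for v in tri(a,b)])
L=[(130,298),(600,247)],[(130,397),(600,343)]
S=[(288,130),(240,400)],[(373,140),(338,400)]
M={"knob":[-.130,.030,.130],"buf":[0,-.296,.127],"hood":[0,.08,.184]}
def f(p):
    r=[]
    for k in M:
        q=rail2w(p,M[k]); r+=list(proj("top",q)-obs[k][0])+list(proj("side",q)-obs[k][1])
    for n,W,C in(("top",L,TC),("side",S,SC)):
        e=[proj(n,rail2w(p,[p[3]*sg,y,.065+.07*y-.004])) for sg in(1,-1) for y in(-.25,.05)]
        for i,l in enumerate(W):
            a,b=e[2*i],e[2*i+1]; d=(b-a)/np.linalg.norm(b-a)
            for pt in l: v=C(*pt)-a; r.append(d[0]*v[1]-d[1]*v[0])
    return np.array(r)
r=least_squares(f,[.53,-.05,.05,.033]);p=r.x;print("rail",p,"res",np.round(r.fun,1))
w,h=[tri(*obs[k])[0] for k in("headtop","headfronttop")]
c,s=np.cos(p[2]),np.sin(p[2])
for q in [tri(*v)[0] for v in obs.values()]:
    d=q[:2]-p[:2];print("rail coords",np.round([c*d[0]+s*d[1],-s*d[0]+c*d[1],q[2]],4))
np.save("rail.npy",p)
d=np.load("pics/top0.npy")
def back(u,v):
    c=CI["top"];m=cv2.undistortPoints(np.array([[[u,v]]],float),c["K"],np.array([c["k1"],0,0,0]))[0,0];z=np.median(d[int(v)-1:int(v)+2,int(u)-1:int(u)+2])
    return np.round(c["T"][:3,:3]@(np.r_[m,1]*z)+c["T"][:3,3],4)
print("depth knob",back(302.5,265.5),"head",back(346,165.6),back(351.5,165))
# white mask of the head: top extents
t=cv2.imread("pics/top0.png")
for row in(158,162,166,170,174):print(row,t[row,336:364].min(1))
E
```

```text
knob [0.4772 0.0262 0.1279] 0.1335
buf [ 0.6389 -0.2827  0.1167] 0.1681
hood [0.5987 0.0911 0.1866] 0.7375
headtop [ 0.7317 -0.0885  0.1537] 4.9285
lens [ 0.6956 -0.0963  0.1143] 0.0106
headfronttop [ 0.6973 -0.0916  0.1329] 0.3623
rail [0.60867369 0.01256058 0.11022592 0.03154333] res [-0.8  0.3  0.5  0.   0.6 -1.7 -0.8 -2.8 -0.4 -1.1  0.1  1.2  0.1  0.5
 -0.4  0.1  0.8  0.1  0.7  0.9]
rail coords [-0.1291  0.028   0.1279]
rail coords [-0.0025 -0.2968  0.1167]
rail coords [-0.0013  0.0791  0.1866]
rail coords [ 0.1112 -0.114   0.1537]
rail coords [ 0.0744 -0.1178  0.1143]
rail coords [ 0.0766 -0.1133  0.1329]
depth knob [0.4769 0.0262 0.1289] head [ 0.7242 -0.0836  0.1282] [ 0.7258 -0.0974  0.1276]
158 [ 33  68 164 244 247 244 243 242 242 245 237 135 130 247 242 241 241 241
 241 243 245 235  16  16  20  11  19  17]
162 [ 38  65 141 229 244 241 242 240 240 241 246 235  89 181 246 242 241 241
 241 241 244 239 138  12  22  21  24  19]
166 [170 161 124 181 238 243 241 241 243 240 243 239 128 130 247 243 241 242
 242 241 242 245 235  13  15  17  25  25]
170 [109 112  98 136 231 244 241 241 242 239 243 245 235  90 178 248 243 240
 241 240 242 244 241 169   9  20  30  18]
174 [108 112 105 107 170 240 244 242 243 238 238 240 222 105 111 214 205 188
 180 164 151 135 101  45  36  38  40  33]
```

Call:
move_arm(deltas=[[[1.0, -1.1, 0, -1, -1], [2.1, -2.2, 0, -2, -1], [3.1, -3.3, 0, -3, -1], [4.2, -4.4, 0, -4, -1], [5.2, -5.5, 0, -5, -1]]])

```text
t: 0.52
tcp_pos: [0.3418, -0.4015, 0.2309]
orientation: [-2.769, -1.482, 0.0]
force: [1.2, -1.0, 0.1]
gripper_width: 0.0257
gripper_force: 0.0
```

```bash
cat > go.py <<'E'
# usage: go.py x y z yawdeg : units from the current pose to a world target ; go.py r x y z : target in rail frame, yaw along rail
import sys,numpy as np
from scipy.spatial.transform import Rotation as R
from bench import readout
p=np.load("rail.npy");s=readout.get_state();a=sys.argv[1:]
M=R.from_rotvec(s["orientation"]).as_matrix();yaw=np.arctan2(M[1,0],M[0,0])
c,d=np.cos(p[2]),np.sin(p[2])
if a[0]=="r":
    x,y,z=map(float,a[1:4]);T=np.array([p[0]+c*x-d*y,p[1]+d*x+c*y,z]);ty=p[2]+np.pi/2
else: T=np.array(list(map(float,a[:3])));ty=np.radians(float(a[3]))
q=s["tcp_pos"][:2]-p[:2]
print("t",round(s["t"],3),"tcp",s["tcp_pos"].round(4),"yaw",np.degrees(yaw).round(2),"rail xy",np.round([c*q[0]+d*q[1],-d*q[0]+c*q[1]],4),"F rail",np.round([c*s["force"][0]+d*s["force"][1],-d*s["force"][0]+c*s["force"][1],s["force"][2]],2))
print("units",(M.T@(T-s["tcp_pos"])/.025).round(2),"turn",round(-np.degrees(ty-yaw)/6,2),"q",s["qpos"].round(2),"w",round(s["gripper_width"],4))
E
python3 go.py r -.13 .03 .2
```

```text
t 0.517 tcp [ 0.3418 -0.4015  0.2309] yaw 56.31 rail xy [-0.3108 -0.3822] F rail [ 1.04 -1.11  0.14]
units [17.28 -5.06  1.24] turn -6.67 q [ 0.96  0.27 -0.19  1.89  0.06  0.98  0.16] w 0.0257
```

Call:
move_arm(deltas=[[[1.5, -0.4, 0, -1, -1], [3.0, -0.9, 0.2, -2, -1], [4.5, -1.3, 0.4, -3, -1], [6.0, -1.7, 0.6, -4, -1], [7.4, -2.1, 0.8, -5, -1]]])

```text
t: 0.93
tcp_pos: [0.4016, -0.2188, 0.2111]
orientation: [2.292, 2.149, -0.0]
force: [-0.1, -0.6, 0.8]
gripper_width: -0.0
gripper_force: 0.0
```

```bash
python3 go.py r -.13 .029 .175
```

```text
t 0.933 tcp [ 0.4016 -0.2188  0.2111] yaw 86.31 rail xy [-0.2313 -0.2071] F rail [-0.14 -0.55  0.78]
units [10.01  2.35  1.44] turn -1.67 q [ 0.77  0.2  -0.39  2.06  0.09  0.9   0.27] w -0.0
```

Call:
move_arm(deltas=[[[1.5, 0.3, 0.2, -0.7, -1], [3.0, 0.7, 0.4, -1.7, -1], [4.5, 1.1, 0.6, -1.7, -1], [6.0, 1.4, 0.8, -1.7, -1], [7.5, 1.8, 1.0, -1.7, -1]]])

```text
t: 1.35
tcp_pos: [0.4591, -0.0354, 0.186]
orientation: [-2.099, -2.338, 0.001]
force: [1.1, -1.0, -0.9]
gripper_width: -0.0001
gripper_force: 0.0
```

```bash
python3 go.py r -.13 .029 .150
```

```text
t 1.35 tcp [ 0.4591 -0.0354  0.186 ] yaw 96.17 rail xy [-0.1539 -0.0312] F rail [ 0.96 -1.08 -0.86]
units [2.41 0.95 1.44] turn -0.02 q [ 0.47  0.26 -0.53  2.07  0.17  0.86 -0.05] w -0.0001
```

Call:
move_arm(deltas=[[[1.2, 0.5, 0.5, 0, -1], [2.4, 0.9, 1.0, 0, -1], [2.4, 0.95, 1.4, 0, -1], [2.4, 0.95, 1.4, 0, -1]]])

```text
t: 1.68
tcp_pos: [0.4752, 0.0269, 0.1493]
orientation: [-2.091, -2.34, 0.003]
force: [-0.4, -0.8, 0.5]
gripper_width: 0.0001
gripper_force: 0.0
```

```bash
python3 go.py r -.13 .029 .108
python3 - <<'E'
from bench import vision,readout
import cv2
p,d=vision.camera("side"); cv2.imwrite("pics/s2.png",cv2.resize(p[140:300,200:400],(750,600)))
E
python3 go.py r -.13 .029 .107
```

```text
t 1.683 tcp [0.4752 0.0269 0.1493] yaw 96.44 rail xy [-0.1311  0.0289] F rail [-0.47 -0.71  0.53]
units [0.   0.05 1.65] turn 0.02 q [ 0.33  0.35 -0.53  2.06  0.24  0.8  -0.24] w 0.0001
t 1.733 tcp [0.4755 0.0253 0.1501] yaw 96.28 rail xy [-0.131   0.0273] F rail [-1.05 -1.02  0.51]
units [0.07 0.04 1.73] turn -0.01 q [ 0.33  0.35 -0.53  2.06  0.24  0.8  -0.24] w 0.0003
```

View pics/s2.png

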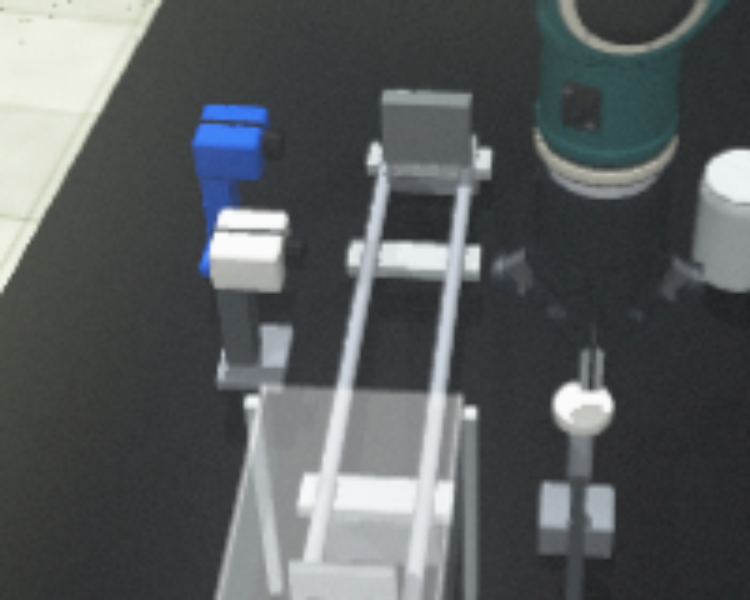

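The fingers are shut and stand right over the white knob: tips at crop pixel (590, 385), knob at (583, 408). Before pressing I set up the carriage tracker and check it on the still carriage.

```bash
cat > trk.py <<'E'
import cv2
from h import *
from bench import readout
P=np.load("rail.npy")
def amber(p):
    h=cv2.cvtColor(p,cv2.COLOR_BGR2HSV); m=cv2.inRange(h,(5,90,60),(22,255,255)); m[:,:225]=0; m[:,345:]=0; m[:170]=0
    n,l,s,c=cv2.connectedComponentsWithStats(m); i=1+s[1:,4].argmax(); return c[i],s[i],m
def jarpt(y,h=.045,x=0): return rail2w(P,[x,y,.065+.07*y+h])
def y_of(c,h): # jar y in rail frame from blob centroid
    r=least_squares(lambda v:proj("side",jarpt(v[0],h,v[1]*.1))-c,[.2,0]); return r.x[0],r.x[1]*.1
E
python3 - <<'E'
from trk import *
p=cv2.imread("pics/side0.png"); c,s,m=amber(p); print(c,s)
for h in(.03,.04,.05,.06): print(h,y_of(c,h))
E
```

```text
[286.08938547 338.25977654] [272 324  28  24 358]
0.03 (np.float64(0.27277787070197534), np.float64(0.0020722749050711064))
0.04 (np.float64(0.27927029797311465), np.float64(0.000560049823862736))
0.05 (np.float64(0.28576272524425395), np.float64(-0.0009521752573456434))
0.06 (np.float64(0.29225515251539336), np.float64(-0.002464400338553961))
```

Call:
move_arm(deltas=[[[0, 0.05, 0.7, 0, -1], [0, 0.05, 1.3, 0, -1], [0, 0.05, 1.7, 0, -1], [0, 0.05, 1.75, 0, -1]]])

```text
t: 2.07
tcp_pos: [0.4788, 0.0236, 0.1095]
orientation: [2.1, 2.334, -0.002]
force: [-6.3, -1.9, 25.2]
gripper_width: -0.0003
gripper_force: 12.7
```

```bash
python3 go.py r 0 -.02 .1015
```

```text
t 2.067 tcp [0.4788 0.0236 0.1095] yaw 96.05 rail xy [-0.1279  0.0252] F rail [-6.45 -1.19 25.24]
units [-1.78  5.12  0.33] turn -0.04 q [ 0.3   0.42 -0.5   2.08  0.3   0.71 -0.29] w -0.0003
```

Call:
move_arm(deltas=[[[0, 0, -0.9, 0, -1], [-0.5, 1.4, -0.9, 0, -1], [-1.0, 2.8, -0.6, 0, -1], [-1.5, 4.1, -0.2, 0, -1], [-1.9, 5.2, 0.2, 0, -1]]])

```text
t: 2.48
tcp_pos: [0.6144, -0.0112, 0.1031]
orientation: [2.1, 2.333, -0.0]
force: [1.0, 0.1, -0.4]
gripper_width: -0.0001
gripper_force: 0.0
```

```bash
cat > obs.py <<'E'
import sys,json,os
from trk import *
N=int(sys.argv[1]); D=json.load(open("obs.json")) if os.path.exists("obs.json") else []
for i in range(N):
    t=readout.get_state()["t"]; p,_=vision.camera("side"); c,s,_=amber(p); y,x=y_of(c,.0412); D.append([t,y]); print(round(t,3),round(y,4),round(x,4),s[4])
json.dump(D,open("obs.json","w")); cv2.imwrite(f"pics/obs{len(D)}.png",p)
def jar(t,t0,m):
    v=(m*9.81*np.sin(.07)-.13)/2;ta=m/2;u=np.maximum(t-t0,0);return .28-v*(u-ta*(1-np.exp(-u/ta))), v*(1-np.exp(-u/ta))
A=np.array(D); r=least_squares(lambda q:np.r_[(jar(A[:,0],*q)[0]-A[:,1])/.0015,(q[1]-1.05)/.1],[1.95,1.05]); np.save("fit.npy",r.x)
print("t0,m",r.x.round(3),"res mm",((jar(A[:,0],*r.x)[0]-A[:,1])*1000).round(1))
t=readout.get_state()["t"]
for k in range(0,13):
    y,v=jar(t+k/12,*r.x); print(k,"t",round(t+k/12,3),"plate face",round(y-.09,4),"v",round(v,3))
E
python3 obs.py 2; python3 go.py r 0 -.02 .1015
```

```text
2.483 0.2007 0.0023 319
2.533 0.1893 0.0023 313
t0,m [1.846 1.06 ] res mm [-0.4  0.4]
0 t 2.583 plate face 0.0886 v 0.224
1 t 2.667 plate face 0.0695 v 0.235
2 t 2.75 plate face 0.0495 v 0.244
3 t 2.833 plate face 0.0288 v 0.252
4 t 2.917 plate face 0.0075 v 0.259
5 t 3.0 plate face -0.0144 v 0.265
6 t 3.083 plate face -0.0367 v 0.27
7 t 3.167 plate face -0.0593 v 0.274
8 t 3.25 plate face -0.0823 v 0.277
9 t 3.333 plate face -0.1055 v 0.281
10 t 3.417 plate face -0.129 v 0.283
11 t 3.5 plate face -0.1527 v 0.285
12 t 3.583 plate face -0.1766 v 0.287
t 2.583 tcp [ 0.6148 -0.012   0.1008] yaw 95.87 rail xy [ 0.0034 -0.0251] F rail [-0.04 -0.58  0.47]
units [ 0.2  -0.14 -0.03] turn -0.07 q [ 0.29  0.62 -0.44  1.76  0.34  0.84 -0.21] w -0.0001
```

```bash
python3 obs.py 3; python3 go.py r 0 -.02 .1015;python3 go.py r 0 -.02 .1015
```

```text
2.583 0.1772 0.0026 307
2.633 0.1652 0.0023 305
2.683 0.152 0.0024 299
t0,m [1.859 1.146] res mm [-0.8 -0.4  0.1  0.1  0.9]
0 t 2.733 plate face 0.0503 v 0.257
1 t 2.817 plate face 0.0285 v 0.266
2 t 2.9 plate face 0.0059 v 0.275
3 t 2.983 plate face -0.0173 v 0.282
4 t 3.067 plate face -0.041 v 0.288
5 t 3.15 plate face -0.0653 v 0.294
6 t 3.233 plate face -0.0899 v 0.298
7 t 3.317 plate face -0.115 v 0.302
8 t 3.4 plate face -0.1403 v 0.306
9 t 3.483 plate face -0.1659 v 0.309
10 t 3.567 plate face -0.1917 v 0.311
11 t 3.65 plate face -0.2178 v 0.314
12 t 3.733 plate face -0.244 v 0.316
t 2.733 tcp [ 0.6111 -0.0087  0.1024] yaw 96.14 rail xy [ 0.     -0.0214] F rail [ 0.11 -0.17 -0.06]
units [ 0.05 -0.    0.03] turn -0.03 q [ 0.29  0.61 -0.45  1.77  0.34  0.84 -0.21] w -0.0001
t 2.733 tcp [ 0.6111 -0.0087  0.1024] yaw 96.14 rail xy [ 0.     -0.0214] F rail [ 0.11 -0.17 -0.06]
units [ 0.05 -0.    0.03] turn -0.03 q [ 0.29  0.61 -0.45  1.77  0.34  0.84 -0.21] w -0.0001
```

```bash
python3 obs.py 1
cat > opt.py <<'E'
import numpy as np
from scipy.optimize import differential_evolution,minimize
t0,m0=np.load("fit.npy"); from bench import readout
t=readout.get_state()["t"]; dt=1/480
v0=(m0*9.81*np.sin(.07)-.13)/2;ta=m0/2;u=t-t0
Y0=.19-v0*(u-ta*(1-np.exp(-u/ta)));V0=v0*(1-np.exp(-u/ta))
sc=np.array([(g,m,dv) for g in(-.006,0,.006) for m in(.92,1.08,1.24) for dv in(-.012,.0,.018)])
def sim(d,full=False):
    v=np.repeat(d,40)*12; f=-.0095-np.cumsum(v)*dt
    g,m,dv=sc.T; y=Y0+g; V=V0+dv+0*y; C=[]
    for i in range(len(v)):
        pen=f[i]-y; rel=V-v[i]; c=np.maximum(pen,0)   # plate follows carriage
        F=np.where(pen>0,np.maximum(250*pen+2*rel,0),0)
        V=V+dt*(m*9.81*np.sin(.07)-.13-2*V-F)/m; y=y-dt*V; C.append(c)
    C=np.array(C); return (C,f) if full else C.max(0)
N=16
def cost(q): # q: start delay rows w, v peak, rows of accel, plateau rows, decel accel
    d=prof(q); return np.max(sim(d))*1e3+2000*max(0,-.0095-d.sum()*1.0- -1) *0+5e3*max(0,d.sum()-.178)
def prof(q):
    w,vp,k1,pl,a=q; tt=np.linspace(0,N/12,N*20); 
    v=np.interp(tt,[0,w,w+k1,w+k1+pl,w+k1+pl+vp/a],[0,0,vp,vp,0]); return v.reshape(N,20).mean(1)/12
r=differential_evolution(cost,[(0,.25),(.14,.28),(.04,.3),(0,.5),(.15,.6)],seed=1,maxiter=40,popsize=8)
d=prof(r.x);C,f=sim(d,True)
print(r.x.round(3),r.fun,"rows units cum",(np.cumsum(d)/.025).round(2)); 
print("max comp mm per scenario",(C.max(0)*1e3).round(1)); print("mean comp by row",(C.mean(1)[39::40]*1e3).round(1),"face",f[39::40].round(3))
E
python3 opt.py
```

```text
2.733 0.1389 0.0027 300
t0,m [1.863 1.17 ] res mm [-0.7 -0.4 -0.1 -0.2  0.5  0.8]
0 t 2.783 plate face 0.0365 v 0.267
1 t 2.867 plate face 0.0139 v 0.276
2 t 2.95 plate face -0.0095 v 0.284
3 t 3.033 plate face -0.0334 v 0.291
4 t 3.117 plate face -0.0579 v 0.297
5 t 3.2 plate face -0.0829 v 0.302
6 t 3.283 plate face -0.1083 v 0.307
7 t 3.367 plate face -0.134 v 0.311
8 t 3.45 plate face -0.1601 v 0.314
9 t 3.533 plate face -0.1864 v 0.317
10 t 3.617 plate face -0.2129 v 0.32
11 t 3.7 plate face -0.2397 v 0.322
12 t 3.783 plate face -0.2666 v 0.324
[0.122 0.234 0.046 0.248 0.235] 5.960217025986577 rows units cum [0.   0.19 0.97 1.75 2.53 3.27 3.95 4.56 5.11 5.6  6.01 6.37 6.65 6.87
 7.03 7.12]
max comp mm per scenario [2.7 2.6 3.5 3.5 3.8 4.7 4.4 4.9 6.  3.6 2.9 2.6 3.7 3.5 3.7 4.5 4.7 5.2
 4.8 4.3 3.2 5.2 4.6 4.  6.  5.6 5.6]
mean comp by row [0.  0.3 1.  1.4 1.4 1.3 1.3 2.1 2.6 2.4 2.1 2.3 2.7 3.  3.1 3.1] face [-0.01  -0.014 -0.034 -0.053 -0.073 -0.091 -0.108 -0.124 -0.137 -0.149
 -0.16  -0.169 -0.176 -0.181 -0.185 -0.187]
```

Call:
move_arm(deltas=[[[0, 0, 0, 0, -1], [-0.2, 0, 0, 0, -1], [-0.97, 0, 0.07, 0, -1], [-1.75, 0, 0.12, 0, -1], [-2.53, 0, 0.18, 0, -1]]])

```text
t: 3.2
tcp_pos: [0.6188, -0.0716, 0.0988]
orientation: [2.096, 2.339, -0.0]
force: [0.3, 0.9, 0.6]
gripper_width: 0.0
gripper_force: 0.0
```

```bash
python3 go.py r 0 -.2 .09
```

```text
t 3.2 tcp [ 0.6188 -0.0716  0.0988] yaw 96.25 rail xy [ 0.0008 -0.0848] F rail [0.41 0.82 0.62]
units [-4.61 -0.03  0.35] turn -0.01 q [ 0.38  0.63 -0.44  1.74  0.34  0.84 -0.1 ] w 0.0
```

Now the planned deceleration.

Call:
move_arm(deltas=[[[-0.74, 0, 0.05, 0, -1], [-1.42, 0, 0.1, 0, -1], [-2.03, 0, 0.14, 0, -1], [-2.58, 0, 0.18, 0, -1], [-3.07, 0, 0.21, 0, -1]]])

```text
t: 3.62
tcp_pos: [0.6272, -0.1492, 0.0931]
orientation: [2.098, 2.337, -0.001]
force: [0.0, -1.0, 0.9]
gripper_width: 0.0004
gripper_force: 0.0
```

Call:
move_arm(deltas=[[[-0.41, 0, 0.03, 0, -1], [-0.77, 0, 0.05, 0, -1], [-1.05, 0, 0.07, 0, -1], [-1.27, 0, 0.09, 0, -1], [-1.43, 0, 0.1, 0, -1]]])

```text
t: 4.03
tcp_pos: [0.6313, -0.1831, 0.0902]
orientation: [2.098, 2.338, -0.0]
force: [-0.2, -0.4, -0.1]
gripper_width: -0.0004
gripper_force: 0.0
```

Call:
move_arm(deltas=[[[-0.09, 0, 0.0, 0, -1], [-0.12, 0, 0.01, 0, -1], [-0.12, 0, 0.01, 0, -1]]])

```text
t: 4.28
tcp_pos: [0.6315, -0.1853, 0.09]
orientation: [-2.098, -2.339, -0.0]
force: [-0.1, -0.8, 0.4]
gripper_width: -0.0002
gripper_force: 0.0
```

```bash
python3 go.py r 0 -.2135 .088
python3 - <<'E'
from trk import *
for n in("side","top"):
    p,d=vision.camera(n);cv2.imwrite(f"pics/{n}F.png",p);np.save(f"pics/{n}F.npy",d)
    if n=="side":
        c,s,_=amber(p);print(c,s,y_of(c,.0412))
        a=p[140:260,230:370]; cv2.imwrite("pics/sF.png",cv2.resize(a,(700,600),interpolation=cv2.INTER_CUBIC))
    else: cv2.imwrite("pics/tF.png",cv2.resize(p[130:290,260:450],(712,600),interpolation=cv2.INTER_CUBIC))
E
```

```text
t 4.283 tcp [ 0.6315 -0.1853  0.09  ] yaw 96.22 rail xy [ 0.0009 -0.1991] F rail [-0.16 -0.79  0.4 ]
units [-0.57 -0.03  0.08] turn -0.02 q [ 0.53  0.69 -0.42  1.66  0.35  0.87  0.08] w -0.0002
[305.68041237 216.67353952] [295 207  22  18 291] (np.float64(-0.10175144904853096), np.float64(0.0017833377779057843))
```

View pics/sF.png

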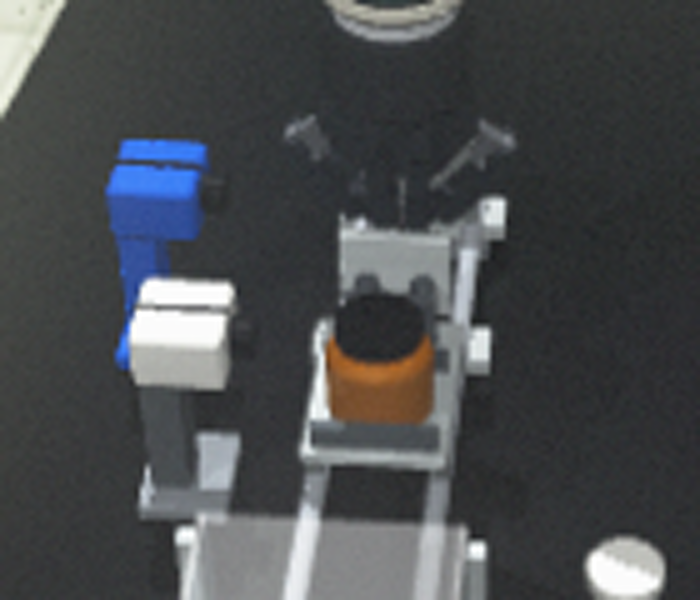

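View pics/tF.png

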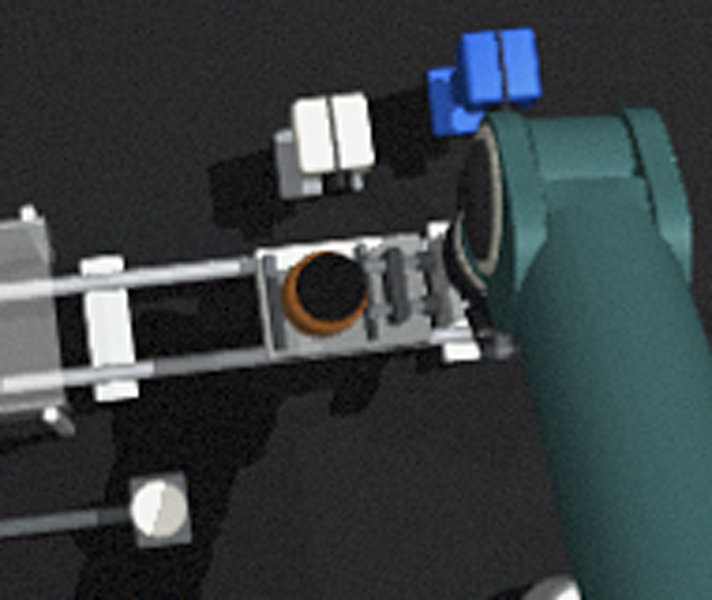

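The carriage is caught at its plate. In the side crop the jar cap is at (379, 327) and the groove on top of the head runs (140, 308)–(234, 312). In the top crop the cap is at (332, 287) and the groove runs (327, 97)–(338, 172). Next I compare jar and head in the same pictures.

```bash
python3 - <<'E'
from trk import *
T=lambda u,v:np.array([260+u/3.747-.37,130+v/3.75-.37]);S=lambda u,v:np.array([230+u/5-.4,140+v/5-.4])
c,s=np.cos(P[2]),np.sin(P[2])
for n,a,b in(("cap",T(332,287),S(379,327)),("groove near",T(338,172),S(234,312)),("groove far",T(327,97),S(140,308))):
    q,e=tri(a,b);d=q[:2]-P[:2];print(n,np.round([c*d[0]+s*d[1],-s*d[0]+c*d[1],q[2]],4),round(e,2))
# single-view estimates with known heights
def at(n,px,z):
    r=least_squares(lambda v:proj(n,[v[0],v[1],z])-px,[.65,-.1]).x;d=r-P[:2];return np.round([c*d[0]+s*d[1],-s*d[0]+c*d[1]],4)
print("cap",at("top",T(332,287),.143),at("side",S(379,327),.143))
for g in((338,172),(327,97)):print("groove top",at("top",T(*g),.130))
for g in((234,312),(140,308)):print("groove side",at("side",S(*g),.130))
# mask centroid of the head's top face in the top view by depth
import sys
d=np.load("pics/topF.npy");p=cv2.imread("pics/topF.png");K=CI["top"];v,u=np.mgrid[145:180,330:366];z=d[145:180,330:366]
m=cv2.undistortPoints(np.dstack([u,v]).reshape(-1,1,2).astype(float),K["K"],np.array([K["k1"],0,0,0]))[:,0]
W=(np.c_[m,np.ones(len(m))]*z.reshape(-1,1))@K["T"][:3,:3].T+K["T"][:3,3]
D=W[:,:2]-P[:2];X=D@[c,s];Y=D@[-s,c];k=(W[:,2]>.115)&(W[:,2]<.14)
print("top face x",np.percentile(X[k],[1,50,99]).round(4),"y",np.percentile(Y[k],[1,50,99]).round(4),k.sum())
E
python3 go.py r 0 -.2135 .088
```

```text
cap [ 0.001  -0.0998  0.1411] 0.02
groove near [ 0.0773 -0.114   0.1338] 0.0
groove far [ 0.1268 -0.113   0.1345] 0.43
cap [ 0.0007 -0.0996] [ 0.0007 -0.0978]
groove top [ 0.078  -0.1145]
groove top [ 0.1289 -0.1135]
groove side [ 0.0782 -0.1183]
groove side [ 0.1271 -0.1179]
top face x [0.0712 0.1017 0.1294] y [-0.1392 -0.1149 -0.0905] 436
t 4.383 tcp [ 0.6315 -0.185   0.09  ] yaw 96.24 rail xy [ 0.0009 -0.1989] F rail [-0.55 -1.13  0.49]
units [-0.59 -0.04  0.08] turn -0.01 q [ 0.53  0.69 -0.42  1.66  0.35  0.87  0.08] w -0.0002
```

Call:
move_arm(deltas=[[[-0.04, 0, 0.0, 0, -1], [-0.11, 0, 0.01, 0, -1], [-0.19, 0, 0.01, 0, -1], [-0.27, 0, 0.02, 0, -1], [-0.35, 0, 0.02, 0, -1]]])

```text
t: 4.8
tcp_pos: [0.6324, -0.1946, 0.0895]
orientation: [2.098, 2.338, -0.0]
force: [0.6, -1.3, 0.1]
gripper_width: 0.0
gripper_force: 0.0
```

Call:
move_arm(deltas=[[[-0.08, 0, 0.0, 0, -1], [-0.15, 0, 0.01, 0, -1], [-0.2, 0, 0.01, 0, -1], [-0.22, 0, 0.02, 0, -1], [-0.22, 0, 0.02, 0, -1]]])

```text
t: 5.22
tcp_pos: [0.633, -0.2, 0.089]
orientation: [2.098, 2.338, -0.0]
force: [-0.4, -1.6, 0.3]
gripper_width: 0.0001
gripper_force: 0.0
```

```bash
python3 go.py r 0 -.2135 .088
python3 - <<'E'
from trk import *
for i in range(3):
    p,d=vision.camera("side");c,s,_=amber(p);print(c,y_of(c,.0412))
t,d=vision.camera("top")
a=cv2.resize(p[140:260,230:370],(420,360),interpolation=cv2.INTER_CUBIC)
b=cv2.resize(t[145:235,320:390],(280,360),interpolation=cv2.INTER_CUBIC)
cv2.imwrite("pics/fin.png",np.hstack([a,b]))
E
```

```text
t 5.217 tcp [ 0.633 -0.2    0.089] yaw 96.18 rail xy [ 0.0008 -0.214 ] F rail [-0.62 -1.58  0.27]
units [ 0.02 -0.03  0.04] turn -0.02 q [ 0.55  0.7  -0.42  1.64  0.35  0.88  0.1 ] w 0.0001
[306.26223776 213.04195804] (np.float64(-0.11672216775326871), np.float64(0.0018649178953563232))
[306.30742049 213.03886926] (np.float64(-0.11674434179700702), np.float64(0.0017490354832263109))
[306.23943662 213.0915493 ] (np.float64(-0.1165127579905157), np.float64(0.0019023288155243807))
```

View pics/fin.png

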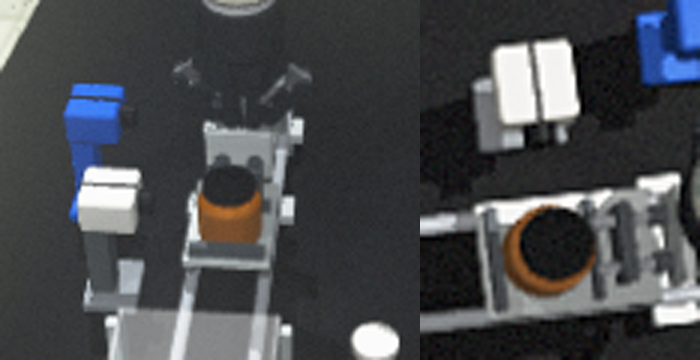

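The jar now stands at rail y ≈ -0.114 to -0.1165 and the head at about -0.115, so it is centred. In the top inset the cap (557, 249) lines up with the head's groove along the rail's x. Now I hold still.

Call:
move_arm(deltas=[[[0, 0, 0, 0, -1], [0, 0, 0, 0, -1], [0, 0, 0, 0, -1], [0, 0, 0, 0, -1], [0, 0, 0, 0, -1]]])

```text
t: 5.83
tcp_pos: [0.633, -0.1997, 0.089]
orientation: [-2.098, -2.338, 0.0]
force: [0.2, -0.5, 0.9]
gripper_width: 0.0005
gripper_force: 0.0
```

Call:
move_arm(deltas=[[[0, 0, 0, 0, -1], [0, 0, 0, 0, -1], [0, 0, 0, 0, -1], [0, 0, 0, 0, -1], [0, 0, 0, 0, -1]]])

```text
t: 6.25
tcp_pos: [0.633, -0.1998, 0.089]
orientation: [2.098, 2.338, -0.0]
force: [-0.3, -0.8, 1.5]
gripper_width: -0.0002
gripper_force: 0.0
```

Call:
move_arm(deltas=[[[0, 0, 0, 0, -1], [0, 0, 0, 0, -1], [0, 0, 0, 0, -1], [0, 0, 0, 0, -1], [0, 0, 0, 0, -1]]])

```text
t: 6.67
tcp_pos: [0.633, -0.1998, 0.089]
orientation: [-2.098, -2.338, 0.0]
force: [0.0, -0.5, 0.9]
gripper_width: 0.0
gripper_force: 0.0
```

Call:
move_arm(deltas=[[[0, 0, 0, 0, -1], [0, 0, 0, 0, -1], [0, 0, 0, 0, -1], [0, 0, 0, 0, -1], [0, 0, 0, 0, -1]]])

```text
t: 7.08
tcp_pos: [0.633, -0.1998, 0.089]
orientation: [2.098, 2.338, -0.0]
force: [0.6, -0.7, 1.0]
gripper_width: 0.0001
gripper_force: 0.0
```

Call:
move_arm(deltas=[[[0, 0, 0, 0, -1], [0, 0, 0, 0, -1], [0, 0, 0, 0, -1], [0, 0, 0, 0, -1], [0, 0, 0, 0, -1]]])

```text
t: 7.5
tcp_pos: [0.633, -0.1998, 0.089]
orientation: [2.098, 2.338, -0.0]
force: [-0.1, 0.2, 0.4]
gripper_width: -0.0003
gripper_force: 0.0
```

Call:
move_arm(deltas=[[[0, 0, 0, 0, -1], [0, 0, 0, 0, -1], [0, 0, 0, 0, -1], [0, 0, 0, 0, -1], [0, 0, 0, 0, -1]]])

```text
t: 7.92
tcp_pos: [0.633, -0.1998, 0.089]
orientation: [2.098, 2.338, -0.0]
force: [0.0, -0.2, 0.7]
gripper_width: -0.0
gripper_force: 0.0
```

Call:
move_arm(deltas=[[[0, 0, 0, 0, -1], [0, 0, 0, 0, -1], [0, 0, 0, 0, -1], [0, 0, 0, 0, -1], [0, 0, 0, 0, -1]]])

```text
t: 8.33
tcp_pos: [0.633, -0.1998, 0.089]
orientation: [2.098, 2.338, -0.0]
force: [-0.4, -1.6, 0.7]
gripper_width: -0.0001
gripper_force: 0.0
```

Call:
move_arm(deltas=[[[0, 0, 0, 0, -1], [0, 0, 0, 0, -1], [0, 0, 0, 0, -1], [0, 0, 0, 0, -1], [0, 0, 0, 0, -1]]])

```text
t: 8.75
tcp_pos: [0.633, -0.1998, 0.089]
orientation: [2.098, 2.338, 0.0]
force: [-0.7, -0.3, 0.2]
gripper_width: 0.0002
gripper_force: 0.0
```

Call:
move_arm(deltas=[[[0, 0, 0, 0, -1], [0, 0, 0, 0, -1], [0, 0, 0, 0, -1], [0, 0, 0, 0, -1], [0, 0, 0, 0, -1]]])

```text
t: 9.17
tcp_pos: [0.633, -0.1998, 0.089]
orientation: [2.098, 2.338, -0.0]
force: [0.2, -0.8, 1.1]
gripper_width: -0.0
gripper_force: 0.0
```

Run:
```python
from trk import *
from bench import job
p,d=vision.camera("side");c,s,_=amber(p);y=y_of(c,.0412)[0];t=readout.get_state()["t"];print(t,y)
if abs(y+.1166)<.003 and t>8.5: print(job.job_done())
```

```text
9.2167 -0.11632022962259624
the job is handed in; nothing more can be done
None
```

I pressed the knob fully down, caught the carriage at its front plate, stopped it with the jar centred on the reading head to about 2 mm, held it still for about 4 s, and handed the job in at 9.2 s while still holding; plate travel was not measured, only planned at 6 mm worst case.

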